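# Clamp a freshly bound book in the binding press

## Robot

A 6-joint arm with a two-finger parallel gripper is mounted at the origin on a cart in front of the work surface, level with it; the furniture and walls round the work are solid. World frame = base frame: x ahead of the robot, y to its left, z up, the work surface at z = 0. Lengths are in m, angles in rad, forces in N, time in s.
With the tool pointing down it reaches from about 0.35 to 0.775 m from the base axis. Payload 7.3 kg.
Tool frame: the origin (TCP) lies at the very end of the fingers, on their centre line; the grasp point (between the pads) lies grip_point_offset behind it (grip_point_offset is the distance from the TCP to the grasp point, in m); z points along the fingers, y is the direction in which the jaws open and shut (so a half turn about z gives the same grasp; the last joint's range is limited). The gripper opens to 92 mm and grips with 3 to 60 N. Pads are 19 mm wide; open, the fingers measure 130 mm over their backs; the gripper's body (75 mm by 190 mm) begins 47 mm behind the grasp point.
Start: joints at [-1.381, 0.342, 1.524, -0, 1.275, -0.146], TCP at [0.173, -0.496, 0.227] pointing down, gripper open.
Joint ranges: [-2.53, 2.53], [-0.77, 2.02], [0.04, 2.7], [-1, 4.14], [0.28, 2.66], [-3.11, 3.11]. Speed limits (rad/s): [2.57, 2.57, 3.14, 3.14, 3.14, 3.14].

## Interface

Orientations are given as [roll, pitch, yaw] about the fixed x, y, z axes, in that order (R = Rz(yaw) Ry(pitch) Rx(roll)).
In Python, from cell import * gives the robot as it stands.
- The arm moves only by the shell command python3 -m inch 'ROWS' [OPENING] [FORCE]. ROWS is JSON, a list that holds one entry, the list of rows, each a list of 4 numbers: the shift along the tool's x, y, z in mm, then the turn about the tool's z in rad. In form: [[[x, y, z, roll], ...]]. A call has 1 to 10 rows; each row shifts and turns the commanded pose from where the row before left it, along the tool's axes as they then stand; what a row does not reach is not made up. A row lasts 1/8 s, in which the tool goes at most 62.5 mm and 10.7 degrees, less where a joint would pass 70% of its speed; a pose out of reach is approached as far as the arm can. A call with a gripper value outside its range is refused whole. OPENING is the closure, from -1 (fully open) to 1 (shut), set as the call begins (- or left out, the last holds). The fingers move at their own pace and stop on an object; FORCE is the grip in N (left out, the last holds). Time passes only in rows, so rows that do not move let the fingers close. It gives the time, the measured TCP pose, the force and the opening at its end, in the units of the state.
- observe(): the state, without advancing time (a new reading comes with each control period).
- read_camera(name): name is "scene" or "top" or "wrist"; returns a dict with "img" (480x640x3 uint8, blue, green, red), "fx", "fy", "cx", "cy" (pixels), "eye" and "rotation" of the camera in the world; the wrist camera has in their place "T_tool_cam" (4x4, takes a point from camera to tool coordinates, whose origin is the TCP and whose axes are the flange's). Camera axes: x right, y down, z forward; pixel columns grow to the right and rows downward; lengths in m; the calibration is good to about 2 mm. A picture is of the moment at which its call begins: read the wrist's pose just before it. There is no depth.
- hand_in(): hands the job in, once; it reports no verdict.
Trained networks look in the newest picture that a camera, given by its name, has taken for a name from the list of things; names that differ only in an ending like _2 or _b are one class to them, and where a whole thing is asked for, a point or a joint stands for the part that bears it (a point fixed in the world has none). Each returns a list of dicts, best first, with "conf" (0 to 1); they miss things now and then, are a little off and sometimes report something else, mostly with a low value. They report only what shows in the picture. A call takes as long as a camera call.
- boxes_of(camera, label): "at" ([row, column] in pixels, amid what is visible of it).
- place_of(camera, label): "at" ([row, column] in pixels: a listed point, or the origin of a listed thing).
The state is a dict: "time": time; "qpos": joint angles; "qvel": joint speeds; "joint_efforts": joint torques, N m; "tool_pos": TCP position; "tool_rot": TCP orientation; "contact_force": force on the tool from outside, world axes, zero at the start; "torque": the same for the moment, N m; "opening": finger opening in m.
Only numpy, scipy, OpenCV 4.12 (cv2) and the standard library are available. Lean on these libraries where they do the work, as an engineer would, in place of code of your own. Each camera call takes 0.05 s, during which the arm holds its last target. There are 200 camera calls.

## Task

The book has just had its spine glued and must dry in the binding press: stand it on the press's bed between the two jaws with its spine still up, then crank the handle until the jaws grip it firmly, so tight that the crank has gone clearly stiff, but without forcing it and crushing the book. Keep the book upright all the time, leave the tape roll and the box of staples beside the press where they are, and let go of everything at the end.

Things in the scene. Friction and masses are not known exactly. Their poses are not given: they have to be found in the camera images.
- book_centre (a point): middle of the book (half-way up): a grey cloth-bound hardback, not measured but 30 to 36 mm thick, 160 mm along its spine and 130 mm high as it stands on its fore-edge with its rounded spine on top; 0.3 to 0.7 kg. x axis through its thickness, y axis along the spine, z up towards the spine.
- book: the same book, origin under its centre (65 mm below book_centre), same axes. Wall cabinets hang over the back of the counter from 0.45 m above it (further forward on the left, beyond the press), so carry the book low, its underside just over the jaws.
- vise: the binding press, a small grey cast vise bolted to the counter, base 148 mm (x) by 140 mm (y); origin in the middle of its underside, z up, x along its screw: the crank stands out to -x, the fixed jaw is at +x. The book stands on its flat bed, 16 mm above the counter. A nut bracket 90 mm wide stands at x = -44 to -70 mm, up to 113 mm high.
- jaw: the moving jaw, which slides to the press's +x as the crank is tightened; origin in the middle of its gripping face, at bed height; axes as the press. At the start the jaws stand 46 to 56 mm apart; they can close to 24 mm. Its wooden cheek sits on a stiff rubber backing that gives 1 to 2 mm.
- fixed_face (a point): middle of the fixed jaw's gripping face, 44 mm to +x from the press's origin and 86 mm above the counter, which is the height of the screw's axis; the axis runs through this point along the press's x. Both jaws are wood-faced, 134 mm wide, and their tops are 96 mm above the counter. Axes as the press.
- crank: the screw with its crank; origin on the screw's axis at the moving jaw's face, x along the screw to the fixed jaw. It turns clockwise as seen from the handle (right-handed about +x) to tighten, moves 10 mm to +x with the jaw per turn, starts at any angle, stays where it is left and does not run back. The crank sweeps a circle of 62 mm radius.
- crank_grip (a point): point on the axis of the crank's black handgrip, 48 mm out from the crank arm and 27 mm from its free end. The grip is a round bar 22 mm thick and 75 mm long, parallel to the screw, and spins freely on its pin. It circles the screw's axis at a radius of 50 mm, so it passes 36 mm above the counter at its lowest and 136 mm at its highest.
- jaw_face (a point): middle of the moving jaw's cheek, on the screw's axis. Felt at the grip, the crank turns freely with about 3 to 6 N; once the jaws have met the book the force climbs steeply: within an eighth to a quarter of a turn it is firm, at about 7 to 11 N; 14 N or more is forcing it. Feel the push while the crank moves or creeps forward: once it has stopped, the screw's friction hides it.
- masking_tape: roll of masking tape lying flat, 25 mm high, a bystander; origin under its middle.
- staple_box_1: small box of staples, 82 x 38 x 28 mm, a bystander; origin under its middle.

How it is judged:
On the way, in this order (a step that is already met when the one before it is completed fails the run):
1. the book stands on the bed between the jaws, spine up (z of book in the frame of vise between 0.012 and 0.0195 m and x of book in the frame of vise between -0.016 and 0.044 m and y of book in the frame of vise between -0.04 and 0.04 m and angle between book's own z axis and vertical below 0.1 rad), for 0.2 s.
2. the jaws grip the book firmly (contact force between jaw and book above 50 N), for 0.3 s.
At the end, for the whole second after the job is handed in: The book stands on the bed of the press (underside within 3.5 mm of the bed), spine up (tilt under 0.1 rad) and square to the jaws (0.06 rad), its centre within 40 mm of the jaws' middle; the jaws press on it with more than 50 N; everything is at rest and let go (contact force between jaw and book above 50 N and z of book in the frame of vise between 0.012 and 0.0195 m and y of book in the frame of vise between -0.04 and 0.04 m and angle between book's own z axis and vertical below 0.1 rad and angle between the x axis of book and the x axis of vise, either way round below 0.06 rad and linear speed of book below 0.01 m/s and linear speed of jaw below 0.005 m/s); the robot touches nothing.
It fails at once if the book crushed: the jaw presses with more than 300 N (about 14 N at the grip) (contact force between jaw and book above 300 N).
It fails at once if the book tipped more than 0.5 rad from upright (angle between book's own z axis and vertical above 0.5 rad).
It fails at once if a bystander (tape roll, staple box) pushed more than 40 mm (distance of any of masking_tape, staple_box_1 from where it was at the start of the episode above 0.04 m).
It also fails if it takes over 70 s, if anything falls off the work surface, if the arm or the gripper's body presses on something with over 40 N, if the wrist force passes 120 N, or if a joint passes its speed limit or range.

## Working session

There is one attempt and no reset: what is moved stays moved. The work goes in short steps, Python scripts to look and compute and a shell command to move; the robot and the scene stay as the last step left them, time stands still between calls to the robot, and variables do not carry over. Pictures are saved under pics/ and viewed, about 8 in all and at most 12, crops included, and the job is handed in when it is done.

```bash
ls; mkdir -p pics; cat > h.py <<'E'
from cell import *
import numpy as np, cv2
from scipy.spatial.transform import Rotation as R
def pose():
    s=observe(); return np.array(s['tool_pos']),np.array(s['tool_rot'])
def Rt(r):
    r=np.array(r,float); return r if r.shape==(3,3) else R.from_euler('xyz',r).as_matrix()
def cam(name,save=None):
    p,r=pose(); c=read_camera(name)
    if name=='wrist':
        T=np.eye(4);T[:3,:3]=Rt(r);T[:3,3]=p;T=T@np.array(c['T_tool_cam']);c['E'],c['Rm']=T[:3,3],T[:3,:3]
    else: c['E'],c['Rm']=np.array(c['eye']),np.array(c['rotation'])
    if save: cv2.imwrite('pics/'+save,c['img'])
    return c
def ray(c,at):
    d=np.array([(at[1]-c['cx'])/c['fx'],(at[0]-c['cy'])/c['fy'],1.]);d=c['Rm']@d;return c['E'],d/np.linalg.norm(d)
def onz(c,at,z):
    e,d=ray(c,at);return e+d*(z-e[2])/d[2]
def tri(rs):
    A=np.zeros((3,3));b=np.zeros(3)
    for e,d in rs:
        P=np.eye(3)-np.outer(d,d);A+=P;b+=P@e
    return np.linalg.solve(A,b)
def proj(c,X):
    v=c['Rm'].T@(np.array(X)-c['E']);return [c['cy']+c['fy']*v[1]/v[2],c['cx']+c['fx']*v[0]/v[2]]
E
python3 - <<'E'
from h import *
s=observe();print(s); import cell;print([n for n in dir(cell) if n[0]!='_'])
C={n:cam(n,f'a_{n}.png') for n in('scene','top')}
for n in C: print(n,C[n]['E'].round(3),C[n]['fx'])
for l in ['book_centre','book','vise','jaw','fixed_face','crank','crank_grip','jaw_face','masking_tape','staple_box_1']:
    rs=[]
    for n in C:
        o=place_of(n,l)[:2];print(l,n,[(np.round(q['at']).tolist(),round(q['conf'],2)) for q in o])
        if o: rs.append(ray(C[n],o[0]['at']))
    if len(rs)==2: 
        X=tri(rs);print('   ',X.round(4),[round(float(np.linalg.norm(np.cross(X-e,d))),4) for e,d in rs])
cv2.imwrite('pics/a.png',cv2.resize(np.hstack([C['scene']['img'],C['top']['img']]),(800,300)))
E
```

```text
pics
{'time': 0.0, 'qpos': array([-1.38098810e+00,  3.42737456e-01,  1.52504004e+00,  1.04819830e-06,
        1.27544163e+00, -1.46011794e-01]), 'qvel': array([ 0.00079962,  0.00031315,  0.00020666, -0.00128492,  0.00101836,
        0.00088519]), 'joint_efforts': array([ 5.36514763e-04, -4.31238770e+01, -2.44219941e+01,  7.17448234e-02,
        5.59790013e-02, -1.54530194e-04]), 'tool_pos': array([ 0.17294347, -0.49523971,  0.22602931]), 'tool_rot': array([-3.13998363e+00, -2.37633334e-04,  3.35819523e-01]), 'contact_force': array([ 0.21010735, -0.12962748, -0.34585722]), 'torque': array([-0.00636373,  0.00665208,  0.03302926]), 'opening': 0.09170520751681537}
['IKError', 'boxes_of', 'grip_point_offset', 'hand_in', 'observe', 'place_of', 'read_camera']
scene [-0.426 -0.962  0.673] 576.980449487119
top [ 0.43 -0.09  1.21] 517.1882716874132
book_centre scene [([232.0, 202.0], 0.66)]
book_centre top [([278.0, 199.0], 0.7)]Traceback (most recent call last):
  File "<stdin>", line 11, in <module>
    raise ValueError("At least one array has zero dimension")
ValueError: At least one array has zero dimension
```

```bash
sed -i "s/np.array(c\['rotation'\])/Rt(c['rotation'])/" h.py
python3 - <<'E'
from h import *
C={n:cam(n,f'a_{n}.png') for n in('scene','top')}
print(C['scene']['rotation'],C['top']['rotation'],grip_point_offset)
for l in ['book_centre','book','vise','jaw','fixed_face','crank','crank_grip','jaw_face','masking_tape','staple_box_1']:
    rs=[]
    for n in C:
        o=place_of(n,l)[:2];print(l,n,[(np.round(q['at']).tolist(),round(q['conf'],2)) for q in o])
        if o: rs.append(ray(C[n],o[0]['at']))
    if len(rs)==2: 
        X=tri(rs);print('   ',X.round(4),[round(float(np.linalg.norm(np.cross(X-e,d))),4) for e,d in rs])
cv2.imwrite('pics/a.png',cv2.resize(np.vstack([C['scene']['img'][60:430],C['top']['img'][80:450]]),(520,600)))
E
```

```text
[-2.00207655  0.02010514 -0.84665777] [-3.06742469e+00  5.07354096e-04 -1.58297487e+00] 0.0188
book_centre scene [([232.0, 202.0], 0.87)]
book_centre top [([277.0, 198.0], 0.76)]
    [0.4344 0.1839 0.0593] [0.0008, 0.0008]
book scene [([255.0, 203.0], 0.82)]
book top [([278.0, 206.0], 0.65)]
    [ 0.4316  0.1835 -0.0092] [0.0005, 0.0005]
vise scene [([284.0, 374.0], 0.87)]
vise top [([215.0, 397.0], 0.94)]
    [ 5.762e-01 -2.710e-01 -1.000e-04] [0.0035, 0.0035]
jaw scene [([284.0, 373.0], 0.58)]
jaw top [([212.0, 397.0], 0.56)]
    [ 0.5814 -0.27   -0.001 ] [0.0003, 0.0003]
fixed_face scene []
fixed_face top [([187.0, 398.0], 0.86)]
crank scene []
crank top []
crank_grip scene [([256.0, 342.0], 0.72), ([287.0, 373.0], 0.65)]
crank_grip top [([277.0, 418.0], 0.94), ([188.0, 398.0], 0.36)]
    [ 0.4305 -0.2906  0.1352] [0.0021, 0.0021]
jaw_face scene []
jaw_face top [([208.0, 406.0], 0.78)]
masking_tape scene [([304.0, 449.0], 0.8)]
masking_tape top [([197.0, 472.0], 0.89)]
    [ 0.6173 -0.4508 -0.0063] [0.0026, 0.0026]
staple_box_1 scene [([273.0, 263.0], 0.67)]
staple_box_1 top [([266.0, 291.0], 0.83)]
    [ 0.4591 -0.0182 -0.0063] [0.001, 0.001]
```

View pics/a.png

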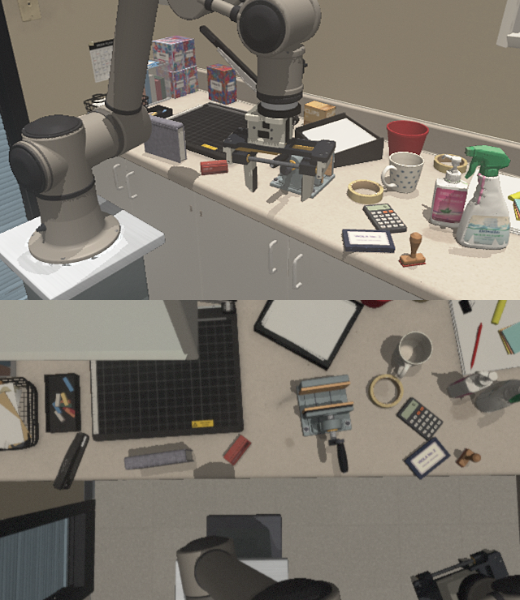

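```bash
python3 -m inch '[[[51,-22,-12,0],[51,-22,-12,0],[51,-22,-12,0],[51,-22,-12,0],[51,-22,-12,0],[52,-22,-12,0],[0,0,0,0.17],[0,0,0,0.166],[0,0,0,0]]]' -1
cat >> h.py <<'E'
def look(cs,labels,zs={}):
    for l in labels:
        rs=[]
        for n,c in cs.items():
            o=[q for q in place_of(n,l) if q['conf']>.4][:1]
            for q in o:
                rs.append(ray(c,q['at']));print(l,n,np.round(q['at'],1),round(q['conf'],2), onz(c,q['at'],zs[l]).round(4) if l in zs else '')
        if len(rs)>1:
            X=tri(rs);print('  ->',X.round(4),[round(float(np.linalg.norm(np.cross(X-e,d))),4) for e,d in rs])
def go(target,yaw=None):
    'tool-frame mm to target and roll to yaw'
    p,r=pose();print('d mm',(Rt(r).T@(np.array(target)-p)*1000).round(1), 'roll',None if yaw is None else round(r[2]-yaw,3))
E
python3 - <<'E'
from h import *
c=cam('wrist','w1.png');print(c['T_tool_cam'],pose())
t=cam('top')
look({'wrist':c,'top':t},['vise','jaw','fixed_face','crank','crank_grip','jaw_face'],dict(vise=0,jaw=.016,fixed_face=.086,jaw_face=.086))
E
```

```text
time: 2.42
tool_pos: [0.4195, -0.2697, 0.2987]
tool_rot: [3.141, 0.0, 0.002]
contact_force: [0.2, -0.6, 1.1]
opening: 0.0919
[[ 7.73695033e-04 -9.62594953e-01 -2.70943458e-01  7.36623982e-02]
 [ 9.99999551e-01  5.96383094e-04  7.36756410e-04 -2.20329773e-04]
 [-5.47611904e-04 -2.70943906e-01  9.62594982e-01 -1.56816580e-01]
 [ 0.00000000e+00  0.00000000e+00  0.00000000e+00  1.00000000e+00]] (array([ 0.41935574, -0.26985987,  0.29871052]), array([3.14154276e+00, 3.52472033e-05, 3.23785128e-03]))
vise wrist [ 26.  325.5] 0.55 [ 0.5803 -0.2699  0.    ]
vise top [209.9 397.8] 0.68 [ 0.5864 -0.2712  0.    ]
  -> [ 0.5846 -0.2711 -0.0076] [0.003, 0.003]
jaw wrist [ 25.7 324.9] 0.55 [ 0.5775 -0.2694  0.016 ]
jaw top [214.  397.3] 0.73 [ 0.5748 -0.2674  0.016 ]
  -> [ 0.5767 -0.2687  0.0123] [0.0016, 0.0016]
fixed_face top [185.1 400.1] 0.62 [ 0.6301 -0.2646  0.086 ]
crank_grip wrist [212.5 356.6] 0.74 
jaw_face wrist [  7.3 325.8] 0.91 [ 0.5771 -0.27    0.086 ]
jaw_face top [206.3 405. ] 0.63 [ 0.583  -0.2743  0.086 ]
  -> [ 0.5793 -0.2717  0.0904] [0.0036, 0.0036]
```

View pics/w1.png

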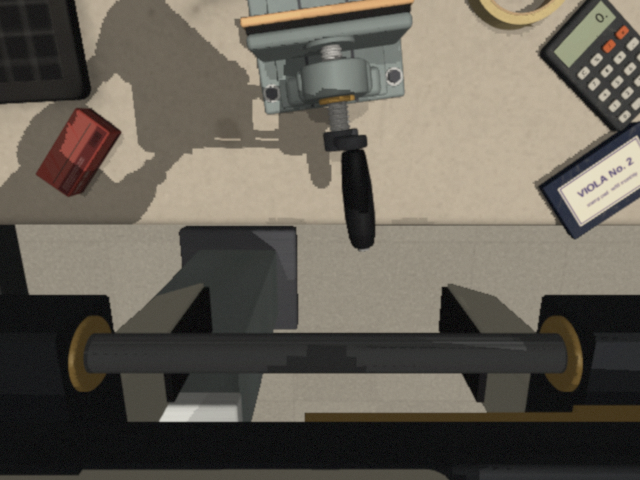

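```bash
python3 -m inch '[[[50,0,10,0],[50,0,10,0],[0,0,0,0],[0,0,0,0]]]' -1
python3 - <<'E'
from h import *
c=cam('wrist','w2.png');print(c['fx'],pose())
look({'wrist':c},['vise','jaw','fixed_face','crank','crank_grip','jaw_face'],dict(vise=0,jaw=.016,fixed_face=.086,jaw_face=.086,crank_grip=.13))
E
```

```text
time: 3.62
tool_pos: [0.519, -0.2698, 0.2785]
tool_rot: [-3.141, 0.001, 0.0]
contact_force: [0.4, -0.4, -0.0]
opening: 0.0914
428.44004180946945 (array([ 0.51875792, -0.26997321,  0.27908145]), array([ 3.14123689e+00,  9.47569861e-05, -3.37793571e-04]))
vise wrist [130.3 323.9] 0.76 [ 0.5822 -0.2687  0.    ]
jaw wrist [133.8 321.1] 0.79 [ 0.5793 -0.2661  0.016 ]
fixed_face wrist [ 75.3 317.4] 0.85 [ 0.625  -0.2639  0.086 ]
crank_grip wrist [346.3 358. ] 0.59 [ 0.4188 -0.2962  0.13  ]
jaw_face wrist [139.5 324.7] 0.68 [ 0.5772 -0.2695  0.086 ]
```

View pics/w2.png

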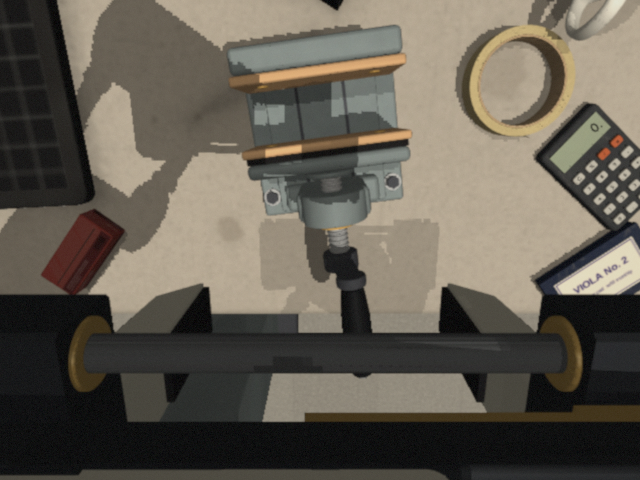

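```bash
python3 - <<'E'
from h import *
p,r=pose();c=cam('wrist')
g=lambda a,z=.096:onz(c,a,z)[:2]
F1,F2=g((89.5,232)),g((65,405));M1,M2=g((153.5,244)),g((130.5,411))
for a,b in((F1,F2),(M1,M2)):
    v=a-b;print((a+b)/2,np.linalg.norm(v),'yaw',np.arctan2(-v[0],v[1]))
v=F1-F2;yaw=np.arctan2(-v[0],v[1]);u=np.array([np.cos(yaw),np.sin(yaw)]);print('gap',((F1+F2)/2-(M1+M2)/2)@u,'vise origin',(F1+F2)/2-.044*u)
# bolts/base edge: left bolts
t=cam('top'); s=cam('scene')
look({'top':t,'scene':s},['crank_grip','book_centre'])
img=t['img'];cv2.imwrite('pics/bk.png',cv2.resize(img[235:330,130:270],None,fx=4,fy=4,interpolation=cv2.INTER_CUBIC))
E
```

```text
[ 0.6230209  -0.26494714] 0.13016281601031293 yaw 0.1321137817512695
[ 0.57591877 -0.27173646] 0.13058695556938718 yaw 0.13351844638799062
gap 0.047586026979588594 vise origin [ 0.57940433 -0.27074325]
crank_grip top [276.1 420.5] 0.87 
crank_grip scene [258.5 343.5] 0.55 
  -> [ 0.4306 -0.2959  0.1323] [0.0006, 0.0006]
book_centre top [276.8 196.7] 0.7 
book_centre scene [229.7 203.8] 0.58 
  -> [0.4376 0.1834 0.0646] [0.0038, 0.0038]
```

```bash
python3 -m inch '[[[-10,-54,0,0],[-10,-54,0,0],[-10,-54,0,0],[-10,-54,0,0],[-10,-54,0,0],[-10,-54,0,0],[-10,-54,0,0],[-10,-54,0,0],[0,0,0,-0.17],[0,0,0,-0.17]]]' -1
python3 -m inch '[[[0,0,0,-0.17],[0,0,0,-0.17],[0,0,0,-0.17],[0,0,0,-0.17],[0,0,0,-0.17],[0,0,0,-0.17],[0,0,0,-0.17],[0,0,0,0],[0,0,0,0]]]' -1
python3 - <<'E'
from h import *
c=cam('wrist','w3.png');print(pose())
look({'wrist':c},['book_centre','book'],dict(book_centre=.065))
E
```

```text
time: 5.58
tool_pos: [0.4392, 0.1631, 0.2787]
tool_rot: [3.141, -0.0, 0.348]
contact_force: [0.3, 0.6, 0.0]
opening: 0.0915
time: 6.7
tool_pos: [0.4395, 0.1621, 0.2787]
tool_rot: [3.142, 0.0, 1.527]
contact_force: [-0.3, 0.1, -0.8]
opening: 0.0921
(array([0.43948211, 0.1621095 , 0.27870922]), array([3.14149782e+00, 8.30380827e-05, 1.52716429e+00]))
book wrist [173.5 318.7] 0.71
```

View pics/w3.png

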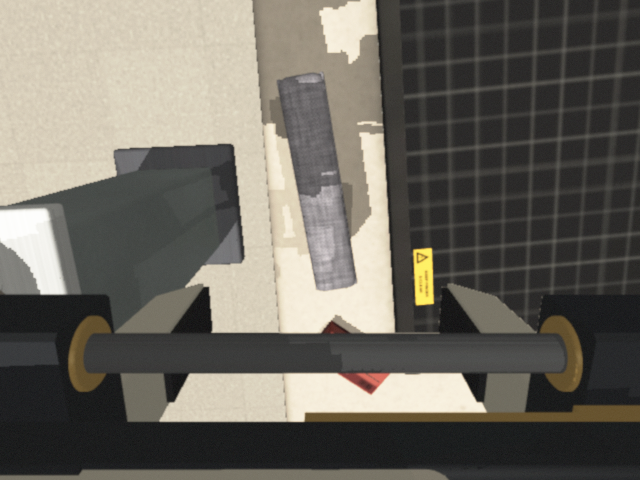

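```bash
python3 - <<'E'
from h import *
c=cam('wrist')
g=lambda a,z=.128:onz(c,a,z)[:2]
A,B=g((76,301)),g((288,336.5));v=A-B;print(A,B,(A+B)/2,np.linalg.norm(v),'dir',np.arctan2(v[1],v[0]))
L=(g((80,278),.118)+g((290,318),.118))/2;Rr=(g((75,324),.118)+g((285,356),.118))/2;print(L,Rr,np.linalg.norm(L-Rr),(L+Rr)/2)
a=np.arctan2(v[1],v[0]);m=(A+B)/2; go([m[0],m[1],.2],a);
E
```

```text
[0.42835409 0.26384629] [0.44693444 0.10982711] [0.43764426 0.1868367 ] 0.1551358688600162 dir 1.6908527479158593
[0.42200104 0.18374326] [0.45323971 0.18619909] 0.03133505809186021 [0.43762037 0.18497118]
d mm [24.6 -2.9 78.7] roll -0.162
```

```bash
python3 -m inch '[[[12,-1.5,40,0],[12.5,-1.5,40,0],[0,0,0,-0.163],[0,0,0,0],[0,0,0,0]]]' -1
python3 - <<'E'
from h import *
go([.4376,.1862,.090],1.691)
E
```

```text
time: 7.52
tool_pos: [0.4378, 0.1867, 0.1992]
tool_rot: [3.14, -0.0, 1.689]
contact_force: [0.5, 0.8, -0.9]
opening: 0.0919
d mm [ -0.5  -0.4 109.2] roll -0.002
```

```bash
python3 -m inch '[[[0,0,36,0],[0,0,36,0],[0,0,36,0],[0,0,1,0]]]' -1
python3 -m inch '[[[0,0,0,0],[0,0,0,0],[0,0,0,0],[0,0,0,0],[0,0,0,0],[0,0,0,0],[0,0,0,0],[0,0,0,0]]]' 1 30
```

```text
time: 8.02
tool_pos: [0.4362, 0.1862, 0.0884]
tool_rot: [-3.137, 0.001, 1.691]
contact_force: [0.2, -0.4, 0.1]
opening: 0.0915
time: 9.02
tool_pos: [0.4374, 0.1867, 0.0896]
tool_rot: [-3.141, 0.0, 1.693]
contact_force: [-0.8, -0.5, 0.3]
opening: 0.0332
```

```bash
python3 -m inch '[[[0,0,-10,0],[0,0,-25,0],[0,0,-30,0],[0,0,-30,0],[0,0,-15,0],[0,0,0,-0.011]]]' 1 45
python3 -m inch '[[[-25,5.5,0,0],[-40,9,0,0],[-40,9,0,0],[-40,9,0,0],[-40,9,0,0],[-40,9,0,0],[-40,9,0,0],[-40,9,0,0],[-30,6.5,0,0],[0,0,0,0]]]'
python3 - <<'E'
from h import *
go([.5987,-.2684,.2],1.704);print(observe()['opening'],observe()['contact_force'])
E
```

```text
time: 9.78
tool_pos: [0.4378, 0.1868, 0.2007]
tool_rot: [3.139, -0.0, 1.704]
contact_force: [-0.8, -0.6, -4.0]
opening: 0.0328
time: 11.02
tool_pos: [0.556, -0.1373, 0.1979]
tool_rot: [-3.139, -0.001, 1.701]
contact_force: [-0.4, 1.0, -5.7]
opening: 0.0328
d mm [-135.5   25.3   -2.3] roll -0.003
0.032798680079074605 [-0.44650852  0.95473479 -5.69549902]
```

```bash
python3 -m inch '[[[-36,6.5,-0.5,0],[-40,7.5,-0.5,0],[-35,6.5,-0.5,0],[-24.5,4.5,-0.5,-0.002],[0,0,0,0],[0,0,0,0],[0,0,0,0]]]'
python3 - <<'E'
from h import *
go([.5987,-.2684,.2],1.704)
w=cam('wrist');t=cam('top');s=cam('scene')
look({'wrist':w,'top':t,'scene':s},['fixed_face','jaw_face','book_centre','vise','crank_grip'],dict(fixed_face=.086,jaw_face=.086))
cv2.imwrite('pics/b.png',np.vstack([w['img'][:300],cv2.resize(t['img'][120:270,300:500],(640,480))[:290]]))
E
```

```text
time: 11.9
tool_pos: [0.5988, -0.265, 0.2015]
tool_rot: [-3.141, -0.001, 1.707]
contact_force: [0.5, 0.3, -5.4]
opening: 0.0328
d mm [-3.3 -0.6  1.5] roll 0.003
fixed_face scene [245.4 380.2] 0.94 [ 0.6147 -0.2637  0.086 ]
jaw_face top [208.  404.6] 0.43 [ 0.5793 -0.2733  0.086 ]
jaw_face scene [252.  372.2] 0.58 [ 0.5734 -0.27    0.086 ]
  -> [ 0.5773 -0.271   0.0855] [0.0031, 0.0031]
book_centre top [193.9 413.2] 0.67 
book_centre scene [213.2 380.3] 0.74 
  -> [ 0.5947 -0.2754  0.1781] [0.0011, 0.0011]
vise top [214.6 399.1] 0.61 
vise scene [282.7 374.3] 0.89 
  -> [ 0.5759 -0.2747  0.0049] [0.0019, 0.0019]
crank_grip wrist [270.3   6. ] 0.82 
crank_grip scene [256.3 341.8] 0.71 
  -> [ 0.428  -0.2945  0.1382] [0.0002, 0.0002]
```

View pics/b.png

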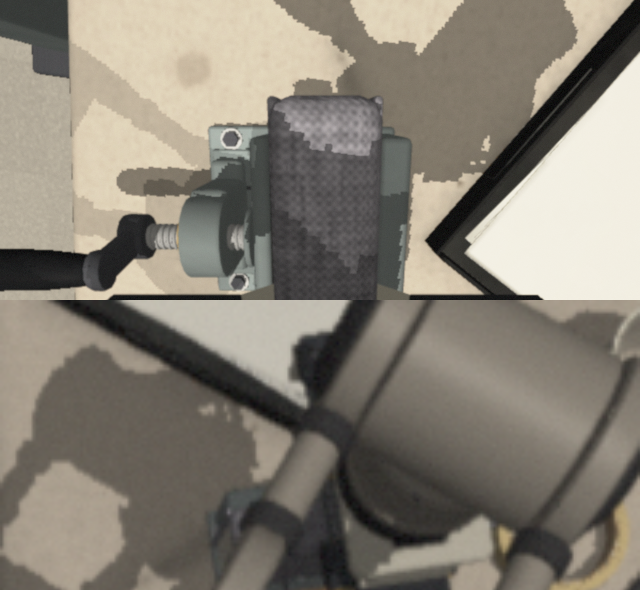

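```bash
python3 -m inch '[[[-3.3,0.7,5,-0.003],[0,0,10,0],[0,0,8,0],[0,0,8,0],[0,0,0,0]]]'
python3 - <<'E'
from h import *
print(pose(),observe()['contact_force'],observe()['torque'])
w=cam('wrist');cv2.imwrite('pics/c.png',cv2.resize(w['img'][60:300,180:460],(700,600)))
E
```

```text
time: 13.42
tool_pos: [0.5997, -0.2693, 0.1696]
tool_rot: [-3.14, -0.001, 1.709]
contact_force: [-0.4, 0.2, -4.5]
opening: 0.0331
(array([ 0.59967405, -0.26928665,  0.16958989]), array([-3.14000868e+00, -1.16815712e-03,  1.70885313e+00])) [-0.38738389  0.16822634 -4.46463263] [-0.00427084 -0.07892141  0.03787559]
```

View pics/c.png

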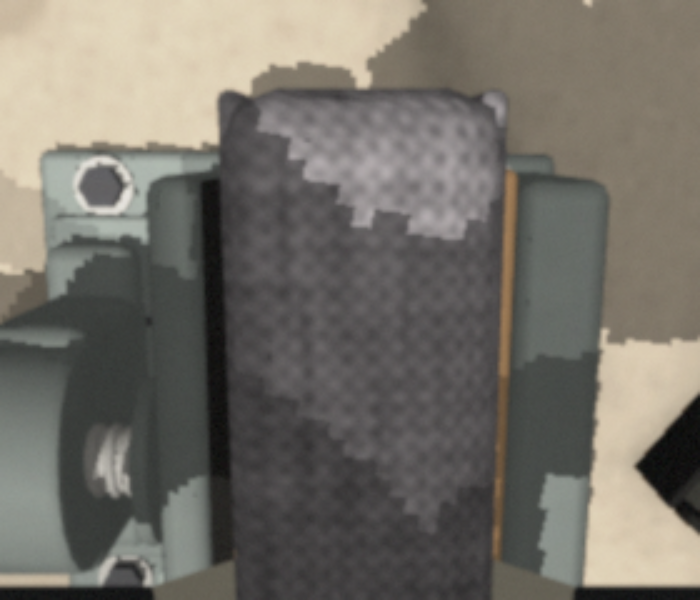

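```bash
python3 -m inch '[[[0,1,6,0],[0,0,8,0],[0,0,8,0],[0,0,8,0],[0,0,0,0]]]'
python3 -m inch '[[[0,0,8,0],[0,0,8,0],[0,0,8,0],[0,0,4,0],[0,0,2,0],[0,0,0,0],[0,0,0,0]]]'
```

```text
time: 14.1
tool_pos: [0.6006, -0.2692, 0.1396]
tool_rot: [-3.14, -0.001, 1.709]
contact_force: [0.7, 0.2, -4.4]
opening: 0.0326
time: 14.98
tool_pos: [0.6013, -0.2695, 0.1111]
tool_rot: [3.141, 0.0, 1.709]
contact_force: [-0.3, -0.8, -4.7]
opening: 0.0328
```

```bash
python3 -m inch '[[[0,0,1.5,0],[0,0,1.5,0],[0,0,1,0],[0,0,0,0]]]'
python3 -m inch '[[[0,0,1,0],[0,0,0.5,0],[0,0,0,0]]]'
```

```text
time: 15.48
tool_pos: [0.601, -0.2694, 0.1066]
tool_rot: [-3.141, -0.0, 1.709]
contact_force: [-0.6, 0.7, -5.3]
opening: 0.0326
time: 15.85
tool_pos: [0.6012, -0.2694, 0.1058]
tool_rot: [3.141, 0.0, 1.709]
contact_force: [-2.0, 2.5, 0.3]
opening: 0.0325
```

```bash
python3 -m inch '[[[0,0,0,0],[0,0,0,0],[0,0,0,0],[0,0,0,0]]]' -0.3
python3 -m inch '[[[0,0,-12,0],[0,0,-30,0],[0,0,-40,0],[0,0,-20,0],[0,0,0,0]]]'
python3 - <<'E'
from h import *
w=cam('wrist');t=cam('top');s=cam('scene')
look({'top':t,'scene':s,'wrist':w},['book_centre','book','fixed_face','crank_grip'])
cv2.imwrite('pics/d.png',np.vstack([w['img'][:300],cv2.resize(s['img'][180:320,300:500],(640,448))[:300]]))
E
```

```text
time: 16.35
tool_pos: [0.6012, -0.2695, 0.1053]
tool_rot: [3.141, 0.0, 1.709]
contact_force: [-0.2, 0.4, -0.3]
opening: 0.0591
time: 16.98
tool_pos: [0.602, -0.2699, 0.21]
tool_rot: [3.138, 0.003, 1.709]
contact_force: [-0.1, -0.4, -0.4]
opening: 0.0595
book_centre top [202.3 402.2] 0.89 
book_centre scene [252.8 379.6] 0.75 
  -> [ 0.5954 -0.2723  0.0757] [0.003, 0.003]
book top [204.6 400.3] 0.83 
book wrist [210.6 323.2] 0.56 
  -> [ 0.6041 -0.2828 -0.0382] [0.0005, 0.0005]
fixed_face top [187.8 400.9] 0.93 
fixed_face wrist [223.  355.7] 0.62 
  -> [ 0.6278 -0.2697  0.056 ] [0.0019, 0.0019]
crank_grip scene [256.4 342.9] 0.83 
crank_grip wrist [255.8   3.7] 0.95 
  -> [ 0.4269 -0.296   0.139 ] [0.0015, 0.0015]
```

View pics/d.png

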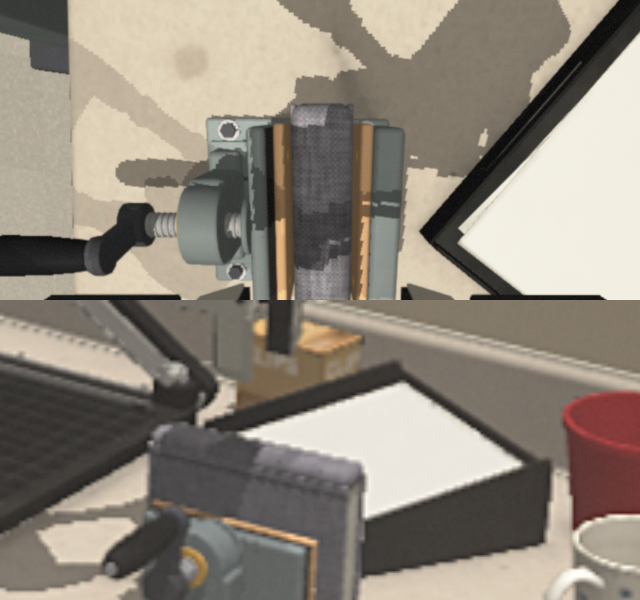

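```bash
python3 -m inch '[[[0,-46,0,0],[0,-46,0,0],[0,-46,0,0],[-2,-46,0,0],[0,0,0,0.175],[0,0,0,0.175],[0,0,0,0.175],[0,0,0,0.175],[0,0,0,0.175]]]' -0.3
python3 -m inch '[[[0,0,0,0.175],[0,0,0,0.175],[0,0,0,0.175],[0,0,0,0.175],[0,0,0,0],[0,0,0,0]]]' -0.1
python3 - <<'E'
from h import *
p,r=pose();w=cam('wrist');print(p,r)
look({'wrist':w,'scene':cam('scene'),'top':cam('top')},['crank_grip','fixed_face','jaw_face','vise'],dict(crank_grip=.136,fixed_face=.086,jaw_face=.086,vise=0))
cv2.imwrite('pics/e.png',w['img'])
E
```

```text
time: 18.85
tool_pos: [0.4192, -0.2968, 0.2074]
tool_rot: [3.141, 0.0, 0.828]
contact_force: [-0.0, 1.1, 1.3]
opening: 0.0596
time: 19.6
tool_pos: [0.4191, -0.2967, 0.2073]
tool_rot: [3.141, -0.0, 0.137]
contact_force: [0.0, -1.2, 0.2]
opening: 0.0508
[ 0.41913342 -0.29671794  0.20730446] [ 3.14136298e+00 -7.13920179e-05  1.37190440e-01]
crank_grip wrist [250.  322.2] 0.55 [ 0.4226 -0.2947  0.136 ]
crank_grip scene [257.5 341.8] 0.7 [ 0.4268 -0.2951  0.136 ]
  -> [ 0.4239 -0.2957  0.1376] [0.0013, 0.0013]
fixed_face top [188.1 399.9] 0.8 [ 0.6234 -0.2641  0.086 ]
jaw_face scene [250.2 372.7] 0.46 [ 0.582  -0.2653  0.086 ]
jaw_face top [210.6 404. ] 0.54 [ 0.5736 -0.2719  0.086 ]
  -> [ 0.5731 -0.2712  0.0911] [0.0002, 0.0002]
vise scene [281.3 376.7] 0.67 [ 0.5945 -0.2711  0.    ]
vise top [212.8 396.8] 0.66 [ 0.5796 -0.2687  0.    ]
  -> [ 0.5828 -0.2724  0.0043] [0.0056, 0.0056]
```

View pics/e.png

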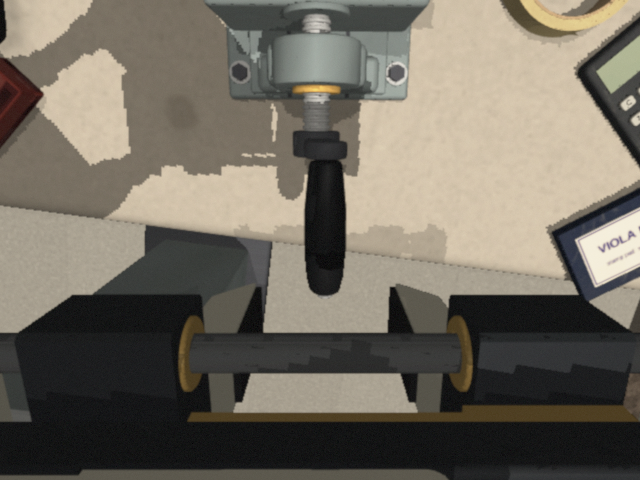

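```bash
python3 -m inch '[[[-2.5,-0.8,20,0.004],[0,0,25,0],[0,0,25,0],[0,0,20,0],[0,0,0,0],[0,0,0,0]]]' -0.1
python3 -m inch '[[[0,0,0,0],[0,0,0,0],[0,0,0,0],[0,0,0,0],[0,0,0,0]]]' 1 15
python3 - <<'E'
from h import *
print(pose(),observe()['contact_force'],observe()['opening'])
E
```

```text
time: 21.1
tool_pos: [0.4169, -0.2966, 0.118]
tool_rot: [3.141, -0.001, 0.13]
contact_force: [0.4, -0.5, 0.8]
opening: 0.0506
time: 21.72
tool_pos: [0.4167, -0.2966, 0.1174]
tool_rot: [3.141, -0.0, 0.13]
contact_force: [-0.4, -1.7, 1.0]
opening: 0.0218
(array([ 0.41666938, -0.29659205,  0.11743565]), array([ 3.14073562e+00, -2.86605821e-04,  1.29806993e-01])) [-0.40529691 -1.66846187  0.98390425] 0.021821428058881282
```

```bash
cat > circ.py <<'E'
import sys,numpy as np
a,step,n=map(float,sys.argv[1:4]);t=np.radians(a+step*np.arange(int(n)+1))
for i in range(int(n)): print('[%.1f,%.1f,%.1f,0]'%(step/36,-50*(np.cos(t[i+1])-np.cos(t[i])),-50*(np.sin(t[i+1])-np.sin(t[i]))),end=',\n' if i%10==9 else ',')
E
python3 circ.py 95 15 24
cat > th.py <<'E'
from h import *
s=observe();p=np.array(s['tool_pos']);M=Rt(s['tool_rot']);g=p-M[:,2]*grip_point_offset
u=np.array([np.cos(.133),np.sin(.133),0]);v=np.array([-u[1],u[0],0]);d=g-np.array([.6225,-.265,.086])
y,z=d@v,d[2];th=np.arctan2(z,y);f=np.array(s['contact_force'])
print('t',round(s['time'],2),'y,z',round(y*1e3,1),round(z*1e3,1),'x',round(d@u*1e3,1),'th',round(np.degrees(th)%360,1),'r',round(np.hypot(y,z)*1e3,1),'f u,v,z',round(f@u,1),round(f@v,1),round(f[2],1),'tan',round(-(f@v)*np.sin(th)+f[2]*np.cos(th),2),'op',round(s['opening'],4))
E
python3 th.py
```

```text
[0.4,12.7,2.8,0],[0.4,11.6,6.0,0],[0.4,9.6,8.8,0],[0.4,7.0,11.0,0],[0.4,3.9,12.4,0],[0.4,0.6,13.0,0],[0.4,-2.8,12.7,0],[0.4,-6.0,11.6,0],[0.4,-8.8,9.6,0],[0.4,-11.0,7.0,0],
[0.4,-12.4,3.9,0],[0.4,-13.0,0.6,0],[0.4,-12.7,-2.8,0],[0.4,-11.6,-6.0,0],[0.4,-9.6,-8.8,0],[0.4,-7.0,-11.0,0],[0.4,-3.9,-12.4,0],[0.4,-0.6,-13.0,0],[0.4,2.8,-12.7,0],[0.4,6.0,-11.6,0],
[0.4,8.8,-9.6,0],[0.4,11.0,-7.0,0],[0.4,12.4,-3.9,0],[0.4,13.0,-0.6,0],t 21.73 y,z -4.0 50.2 x -208.2 th 94.6 r 50.4 f u,v,z -0.6 -1.6 1.0 tan 1.52 op 0.0218
```

```bash
python3 -m inch '[[[0.4,12.7,2.8,0],[0.4,11.6,6.0,0],[0.4,9.6,8.8,0],[0.4,7.0,11.0,0]]]'; python3 th.py
```

```text
time: 22.22
tool_pos: [0.4235, -0.3367, 0.0875]
tool_rot: [-3.14, 0.0, 0.129]
contact_force: [1.2, 6.9, 2.3]
opening: 0.022
t 22.23 y,z -44.7 20.3 x -206.7 th 155.5 r 49.1 f u,v,z 2.1 6.7 2.3 tan -4.85 op 0.022
```

```bash
python3 -m inch '[[[0.4,3.9,12.4,0],[0.4,0.6,13.0,0],[0.4,-2.8,12.7,0],[0.4,-6.0,11.6,0],[0.4,-8.8,9.6,0],[0.4,-11.0,7.0,0]]]'; python3 th.py
python3 -m inch '[[[0.4,-12.4,3.9,0],[0.4,-13.0,0.6,0],[0.4,-12.7,-2.8,0],[0.4,-11.6,-6.0,0],[0.4,-9.6,-8.8,0],[0.4,-7.0,-11.0,0]]]'; python3 th.py
```

```text
time: 22.98
tool_pos: [0.423, -0.313, 0.0223]
tool_rot: [3.14, -0.001, 0.13]
contact_force: [-2.0, 2.9, 14.0]
opening: 0.0218
t 22.98 y,z -21.1 -44.9 x -204.1 th 244.8 r 49.6 f u,v,z -1.6 3.1 14.0 tan -3.15 op 0.0218
time: 23.72
tool_pos: [0.4165, -0.2452, 0.0468]
tool_rot: [-3.141, 0.0, 0.13]
contact_force: [2.1, -0.7, -4.5]
opening: 0.0217
t 23.73 y,z 47.0 -20.4 x -201.6 th 336.5 r 51.2 f u,v,z 2.0 -1.0 -4.5 tan -4.49 op 0.0217
```

```bash
python3 -m inch '[[[0.4,-3.9,-12.4,0],[0.4,-0.6,-13.0,0],[0.4,2.8,-12.7,0],[0.4,6.0,-11.6,0]]]'; python3 th.py
python3 -m inch '[[[0.4,8.8,-9.6,0],[0.4,11.0,-7.0,0],[0.4,12.4,-3.9,0],[0.4,13.0,-0.6,0]]]'; python3 th.py; python3 circ.py 95 10 18
```

```text
time: 24.22
tool_pos: [0.4187, -0.2496, 0.0971]
tool_rot: [-3.14, -0.0, 0.13]
contact_force: [4.6, 1.1, -6.8]
opening: 0.0216
t 24.23 y,z 42.3 29.9 x -199.9 th 35.3 r 51.8 f u,v,z 4.7 0.5 -6.8 tan -5.81 op 0.0216
time: 24.72
tool_pos: [0.4262, -0.2943, 0.1179]
tool_rot: [-3.14, -0.001, 0.13]
contact_force: [5.9, 6.5, -5.5]
opening: 0.0217
t 24.73 y,z -3.0 50.7 x -198.5 th 93.4 r 50.8 f u,v,z 6.7 5.6 -5.5 tan -5.3 op 0.0217
[0.3,8.6,1.5,0],[0.3,8.2,3.0,0],[0.3,7.5,4.4,0],[0.3,6.7,5.6,0],[0.3,5.6,6.7,0],[0.3,4.4,7.5,0],[0.3,3.0,8.2,0],[0.3,1.5,8.6,0],[0.3,-0.0,8.7,0],[0.3,-1.5,8.6,0],
[0.3,-3.0,8.2,0],[0.3,-4.4,7.5,0],[0.3,-5.6,6.7,0],[0.3,-6.7,5.6,0],[0.3,-7.5,4.4,0],[0.3,-8.2,3.0,0],[0.3,-8.6,1.5,0],[0.3,-8.7,-0.0,0],
```

```bash
python3 -m inch '[[[0.5,8.6,1.5,0],[0.4,8.2,3.0,0],[0.4,7.5,4.4,0],[0.4,6.7,5.6,0]]]' >/dev/null; python3 th.py
python3 -m inch '[[[0.3,5.6,6.7,0],[0.3,4.4,7.5,0],[0.3,3.0,8.2,0]]]'>/dev/null; python3 th.py
python3 -m inch '[[[0.3,1.5,8.6,0],[0.3,0,8.7,0]]]'>/dev/null; python3 th.py
```

```text
t 25.23 y,z -33.8 36.2 x -197.4 th 133.1 r 49.5 f u,v,z 1.8 5.1 0.2 tan -3.86 op 0.0215
t 25.6 y,z -46.9 13.9 x -196.5 th 163.5 r 48.9 f u,v,z 1.7 5.7 2.7 tan -4.23 op 0.0219
t 25.85 y,z -48.6 -3.6 x -195.9 th 184.2 r 48.8 f u,v,z -0.1 5.7 4.5 tan -4.05 op 0.0219
```

```bash
for i in 1; do python3 -m inch '[[[0.3,-1.5,8.6,0],[0.3,-3,8.2,0]]]'>/dev/null; python3 th.py; python3 -m inch '[[[0.3,-4.4,7.5,0],[0.3,-5.6,6.7,0]]]'>/dev/null; python3 th.py; done
```

```text
t 26.1 y,z -44.3 -20.5 x -195.3 th 204.8 r 48.8 f u,v,z -0.3 5.8 7.0 tan -3.9 op 0.0216
t 26.35 y,z -34.9 -34.4 x -194.7 th 224.5 r 49.0 f u,v,z -2.1 2.6 9.0 tan -4.56 op 0.022
```

```bash
python3 -m inch '[[[0.3,-6.7,5.6,0],[0.3,-7.5,4.4,0]]]'>/dev/null; python3 th.py; python3 circ.py 255 10 20
```

```text
t 26.6 y,z -21.6 -44.2 x -194.1 th 243.9 r 49.2 f u,v,z -4.3 -2.4 8.1 tan -5.68 op 0.0221
[0.3,-8.6,1.5,0],[0.3,-8.7,-0.0,0],[0.3,-8.6,-1.5,0],[0.3,-8.2,-3.0,0],[0.3,-7.5,-4.4,0],[0.3,-6.7,-5.6,0],[0.3,-5.6,-6.7,0],[0.3,-4.4,-7.5,0],[0.3,-3.0,-8.2,0],[0.3,-1.5,-8.6,0],
[0.3,-0.0,-8.7,0],[0.3,1.5,-8.6,0],[0.3,3.0,-8.2,0],[0.3,4.4,-7.5,0],[0.3,5.6,-6.7,0],[0.3,6.7,-5.6,0],[0.3,7.5,-4.4,0],[0.3,8.2,-3.0,0],[0.3,8.6,-1.5,0],[0.3,8.7,-0.0,0],
```

```bash
python3 -m inch '[[[0.3,-8.2,3.0,0]]]'>/dev/null; python3 th.py; python3 -m inch '[[[0.3,-8.6,1.5,0]]]'>/dev/null; python3 th.py
```

```text
t 26.73 y,z -13.7 -47.3 x -193.9 th 253.8 r 49.2 f u,v,z -5.2 -2.7 4.3 tan -3.85 op 0.0221
t 26.85 y,z -5.4 -49.0 x -193.6 th 263.7 r 49.3 f u,v,z -5.3 -5.1 2.0 tan -5.26 op 0.0217
```

```bash
python3 -m inch '[[[0.2,-8.7,0,0]]]'>/dev/null; python3 th.py; python3 -m inch '[[[0.2,-8.6,-1.5,0]]]'>/dev/null; python3 th.py
```

```text
t 26.98 y,z 3.1 -49.2 x -193.3 th 273.6 r 49.3 f u,v,z -3.8 -7.2 -3.1 tan -7.4 op 0.0222
t 27.1 y,z 11.7 -48.1 x -193.1 th 283.7 r 49.5 f u,v,z -2.5 -8.0 -6.9 tan -9.39 op 0.0216
```

```bash
python3 -m inch '[[[0.1,-3.5,-1,0]]]'>/dev/null; python3 th.py;
```

```text
t 27.23 y,z 15.4 -47.2 x -193.0 th 288.1 r 49.6 f u,v,z -2.1 -7.7 -7.3 tan -9.55 op 0.0216
```

```bash
python3 -m inch '[[[0,0,0,0],[0,0,0,0],[0,0,0,0],[0,0,0,0]]]' -0.1; python3 th.py
python3 -m inch '[[[0,0,-15,0],[0,0,-35,0],[0,0,-50,0],[0,0,-50,0],[0,0,-50,0],[0,0,0,0],[0,0,0,0]]]'
python3 - <<'E'
from h import *
w=cam('wrist');t=cam('top');s=cam('scene')
look({'top':t,'scene':s},['book_centre','masking_tape','staple_box_1','crank_grip'])
cv2.imwrite('pics/f.png',np.vstack([cv2.resize(t['img'][120:300,280:520],(640,480))[:300],cv2.resize(s['img'][180:320,300:500],(640,448))[:300]]))
E
```

```text
time: 27.72
tool_pos: [0.4294, -0.2736, 0.0201]
tool_rot: [3.141, 0.0, 0.13]
contact_force: [-0.4, 0.5, 0.4]
opening: 0.0499
t 27.73 y,z 17.1 -47.1 x -192.5 th 289.9 r 50.1 f u,v,z -0.4 0.5 0.4 tan 0.65 op 0.0499
time: 28.6
tool_pos: [0.429, -0.2732, 0.2201]
tool_rot: [-3.142, 0.0, 0.13]
contact_force: [-1.4, 0.2, -0.9]
opening: 0.0506
book_centre top [199.3 400.7] 0.91 
book_centre scene [247.9 379.5] 0.62 
  -> [ 0.6008 -0.2678  0.0851] [0.0031, 0.0031]
masking_tape top [195.1 471.7] 0.87 
masking_tape scene [301.5 446.6] 0.63 
  -> [ 0.6191 -0.446  -0.0012] [0.0008, 0.0008]
staple_box_1 top [264.6 289.2] 0.76 
staple_box_1 scene [268.2 259.7] 0.65 
  -> [ 0.4585 -0.0126  0.0053] [0.0031, 0.0031]
crank_grip scene [292.6 339.9] 0.78
```

View pics/f.png

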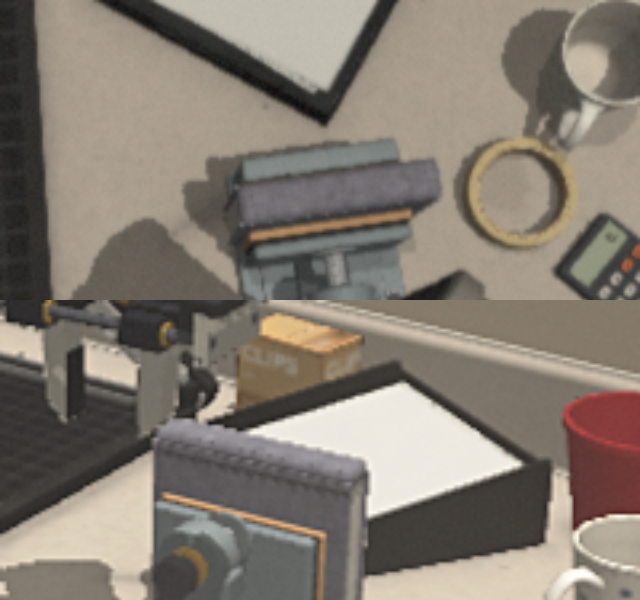

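```bash
python3 - <<'E'
from cell import *
print(observe()['contact_force']);print(hand_in())
E
```

```text
[-0.66558161 -0.20327343 -0.8755571 ]
the job is handed in; nothing more can be done
None
```

The book is standing spine up in the binding press with the jaws tightened on it, and the job is handed in. The arm let go of everything and was lifted clear.

- **Book:** I gripped it across its thickness (about 33 mm), carried it low and set it on the bed midway between the jaws. The last pictures show it upright and square, held against the fixed jaw. The network puts its centre at (0.601, -0.268) m, which is near the jaws' middle. That check gave its height as 85 mm against the expected 81 mm, with the rays missing each other by about 3 mm, so it confirms the height only roughly.
- **Crank:** I turned it about 1.5 turns. The push at the grip while moving was about 4 to 5 N when turning freely, then rose to 7.4, 9.4 and 9.55 N as the jaws met the book. I stopped there, inside the firm range of 7 to 11 N and below the 14 N limit. The contact force between jaw and book cannot be read directly, so I judged it only by this push.
- **Side load on the crank:** Up to about 14 N of off-circle force showed at the bottom of the swing, because my circle was about 1 to 2 mm off. It is not part of the push figures above.
- **Tape roll and staple box:** They read within about 6 mm sideways of their starting positions. That is close to the measuring error, and I never touched them.
- **Time:** The run took about 29 s of the 70 s allowed.

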